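# Seat the keyed ring on the stub axle

### The arm

A 6-joint arm with a two-finger parallel gripper is mounted at the origin on the work surface. World frame = base frame: x ahead of the robot, y to its left, z up, the work surface at z = 0. Lengths are in m, angles in rad, forces in N, time in s.
With the tool pointing down it reaches from about 0.375 to 0.9 m from the base axis. Payload 3.1 kg.
Tool frame: the origin (TCP) lies between the finger pads; the fingertips stand 19 mm ahead of it and the grasp point (between the pads) is the TCP; x points along the fingers, z is the direction in which the jaws open and shut, and the axes are right-handed (so a half turn about x gives the same grasp; the last joint's range is limited). The gripper opens to 87 mm and grips with 3 to 60 N. Pads are 19 mm wide; open, the fingers measure 117 mm over their backs; the gripper's body (75 mm by 190 mm) begins 51 mm behind the grasp point.
Start: joints at [-1.355, 0.527, 1.433, -0, 1.181, -0.178], TCP at [0.24, -0.577, 0.242] pointing down, gripper open.
Joint ranges: [-3.08, 3.08], [-0.75, 2.2], [0.22, 2.44], [-1.43, 4.57], [0, 2.65], [-2.85, 2.85]. Speed limits (rad/s): [2.79, 2.79, 3.14, 3.14, 3.14, 3.14].

### API

Orientations are given as a unit quaternion [w, x, y, z].
In Python, from bench import ctrl, get_image, calibration, job_done gives the robot as it stands.
- The arm moves only by the tool apply_moves, never from a script. Its argument "targets" is a list that holds one entry, the list of rows, each a list of 7 numbers: the turn, a rotation vector about the tool's x, y, z in degrees, then the shift along the tool's x, y, z in m, then the finger opening in m, from 0 to 0.087. In form: [[[ax, ay, az, tx, ty, tz, grip], ...]]. A call has exactly 8 rows; each row shifts and turns the commanded pose from where the row before left it, along the tool's axes as they then stand; what a row does not reach is not made up. A row lasts 1/8 s, in which the tool goes at most 62.5 mm and 10.7 degrees, less where a joint would pass 70% of its speed; a pose out of reach is approached as far as the arm can. A call is refused whole if a number of a shift passes 0.0625 or a number of a turn 10.7, either way. A call with a gripper value outside its range is refused whole. The fingers move at their own pace and stop on an object; the grip force is fixed at half the most. Time passes only in rows, so rows that do not move let the fingers close, or fill a call up. It gives the time, the measured TCP pose, the force and the opening at its end, in the units of the state.
- ctrl.get_obs(): the state, without advancing time (a new reading comes with each control period).
- get_image(name): name is "scene" or "top"; returns (picture, depth): 420x560x3 uint8, red, green, blue; 420x560 float32, m along the optical axis (not along the pixel's ray), 0 where there is no reading.
- calibration(name): a dict with "fov_y" (degrees; the focal length in pixels is half the picture's height over the tangent of half this angle, whatever the lens; pixels are square), "cx", "cy" (the principal point, pixels), "pose" (4x4, takes a point from camera to world coordinates). Camera axes: x right, y down, z forward; pixel columns grow to the right and rows downward; lengths in m; the calibration is good to about 2 mm. A picture is of the moment at which its call begins. calibration takes no time and is no camera call.
- job_done(): hands the job in, once; it reports no verdict.
The state is a dict: "t": time; "joint_positions": joint angles; "qvel": joint speeds; "tau": joint torques, N m; "position": TCP position; "tool_rot": TCP orientation; "ft_force": force on the tool from outside, world axes, zero at the start; "wrist_torque": the same for the moment, N m; "opening": opening from 0.0 (shut) to 1.0 (fully open).
Only numpy, scipy, OpenCV 4.12 (cv2) and the standard library are available. Lean on these libraries where they do the work, as an engineer would, in place of code of your own. Each camera call takes 0.05 s, during which the arm holds its last target. There are 200 camera calls.

### The job

Two stub axles stand on the bench, each with a keyed ring; one ring is already home, the other still rides high because its two tabs sit on the step beside the keyways. Turn the high ring on its axle until the tabs line up with the keyways, let it down fully home against the shoulder, and let go. Leave the ring that is already home alone.

Things in the scene. Friction and masses are not known exactly. Their poses are not given: they have to be found in the camera images.
- ring_high: Bronze ring to seat, 62 mm outside, 44 bore, 14 thick, 0.2 kg; grip it across its round outside at any yaw. Two 8 mm wide inner tabs, towards its +x and -x, reach to 15 mm from the axis; a line on top marks each. Origin: its centre, z its axis. Starts level, tabs on stub_open's step, centre at height 101 mm, 37 to 78 deg anticlockwise of the keyways; aligned within 10 deg it slides down 24 mm.
- stub_open: The high ring's steel axle, fixed upright on a 120 mm square block. Heights above the bench, mm: flange 110 dia to 42, shoulder 56 dia to 70 (the ring's seat), keyed section 41 dia to 94 (its top is the step), pilot 26 dia to 122. Two keyways, 15 mm wide slots from step to shoulder, towards its +x and -x; a dark line on the flange marks each. Origin: on the axis at bench level, z up.
- ring_home: The other ring, alike in shape and size, already home on the second axle: its underside on the shoulder, its centre at height 77 mm (where the first ring must end too). Origin: its centre, half-way up; z its axis, tabs towards +x and -x. A half turn of a ring makes no difference. Not to be touched.
- stub_done: The second axle, fixed, the same in every size as the first; its ring is already home. Origin: on the axis at bench level, z up. It stands 200 mm or more from the first, axis to axis.
Mind the look-alikes: they are no part of the job. Leave any pink or purple look-alike of the stub_open alone. What is shaped like the ring_high but pink is not meant.

How it is judged:
At the end, for the whole second after the job is handed in: Both rings are released and at rest, each level (within 6 degrees) around its own axle (within 6 mm of the axis) and fully home, its centre 70 to 81 mm above the bench (77 mm when flush on the shoulder); the turned ring's tabs lie in the keyways (within 17 degrees) (z of ring_high in the frame of stub_open between 0.07 and 0.081 m and horizontal distance between ring_high and stub_open below 0.006 m and angle between each of ring_high, ring_home's own z axis and vertical below 0.1 rad and angle between the x axis of ring_high and the x axis of stub_open, either way round below 0.3 rad and linear speed of ring_high below 0.02 m/s and z of ring_home in the frame of stub_done between 0.07 and 0.081 m and horizontal distance between ring_home and stub_done below 0.006 m); the robot touches nothing.
It fails at once if the ring that is already home is shifted by more than 6 mm, or the robot presses on it with more than 3 N (distance of ring_home from where it was at the start of the episode above 0.006 m or contact force between any of the fingers, the arm and ring_home above 3 N).
It also fails if it takes over 35 s, if anything falls off the work surface, if the arm or the gripper's body presses on something with over 40 N, if the wrist force passes 120 N, or if a joint passes its speed limit or range.

## Working session

There is one attempt and no reset: what is moved stays moved. The work goes in short steps, Python scripts to look and compute and a tool call to move; the robot and the scene stay as the last step left them, time stands still between calls to the robot, and variables do not carry over. Pictures are saved under pics/ and viewed, about 8 in all and at most 12, crops included, and the job is handed in when it is done.

Besides the shell and the picture viewer there is one more tool, called after ">>>" in YAML: its name, and indented under it one key for each argument. apply_moves: Moves the arm, as the interface text tells. Its arguments: {"type":"object","properties":{"targets":{"type":"array","items":{"type":"array","items":{"type":"array","items":{"type":"number"}}}}},"required":["targets"]}

```bash
mkdir -p pics; cat > h.py <<'E'
import numpy as np, cv2
from bench import ctrl, get_image, calibration, job_done
def pts(name,d):
    c=calibration(name); h,w=d.shape; f=h/2/np.tan(np.radians(c['fov_y'])/2)
    v,u=np.mgrid[:h,:w]; P=np.stack([(u-c['cx'])/f*d,(v-c['cy'])/f*d,d,np.ones_like(d)],-1)
    return (P@np.array(c['pose']).T)[...,:3]
E
python3 - <<'E'
from h import *
for n in ('top','scene'):
    im,d=get_image(n); cv2.imwrite(f'pics/{n}0.png',im[...,::-1]); np.savez(f'{n}0.npz',im=im,d=d)
    c=calibration(n); print(n,c['fov_y'],c['cx'],c['cy'],np.round(c['pose'],3).tolist())
o=ctrl.get_obs();print(o['position'],o['tool_rot'],o['t'])
E
```

```text
top 42.103720671479365 279.4211799884654 206.60899784507563 [[0.001, -0.989, 0.149, 0.336], [-1.0, 0.001, 0.014, 0.095], [-0.014, -0.149, -0.989, 1.343], [0.0, 0.0, 0.0, 1.0]]
scene 46.28302350398993 279.5048272651028 207.15565688753424 [[-0.324, 0.782, -0.532, 1.081], [0.946, 0.266, -0.185, 0.288], [-0.003, -0.563, -0.826, 1.003], [0.0, 0.0, 0.0, 1.0]]
[ 0.23970424 -0.57654661  0.24069732] [ 0.58766693  0.39299629  0.58864103 -0.39205005] 0.1
```

View pics/top0.png

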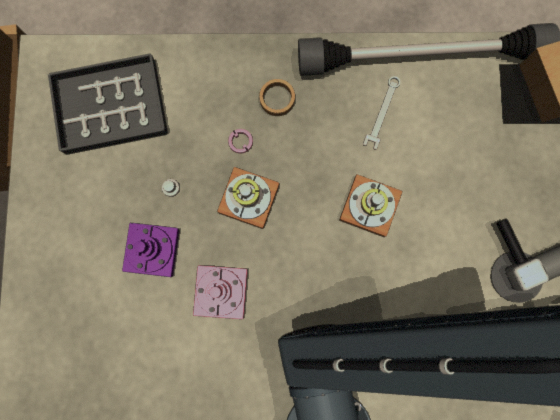

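View pics/scene0.png

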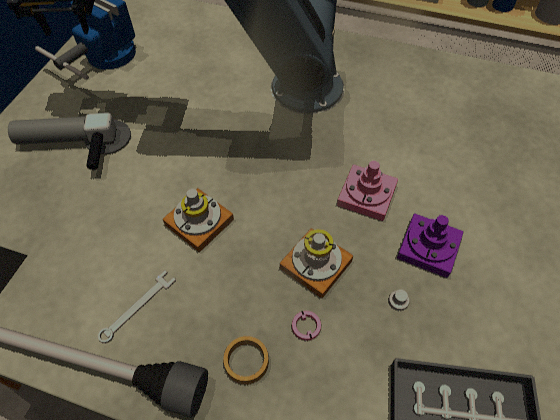

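The top view shows orange-block stubs at about (248,196) and (371,205). The scene view shows the left top-view one (scene 318,250) with its ring riding high. I'll measure both.

```bash
python3 - <<'E'
from h import *
tiles=[]
for n,cs in (('top',[(248,196),(371,205)]),('scene',[(318,248),(196,212)])):
    z=np.load(n+'0.npz'); P=pts(n,z['d']); im=z['im']; hsv=cv2.cvtColor(im,cv2.COLOR_RGB2HSV)
    for (u,v) in cs:
        s=np.s_[v-38:v+38,u-38:u+38]; p=P[s].reshape(-1,3); hh=hsv[s].reshape(-1,3)
        m=(hh[:,0]>20)&(hh[:,0]<34)&(hh[:,1]>130)&(p[:,2]>.06)&(p[:,2]<.125)
        q=p[m]; top=q[q[:,2]>np.percentile(q[:,2],50)-.005] if m.any() else q
        print(n,u,v,m.sum(), 'z pct',np.percentile(q[:,2],[5,25,50,75,95]).round(4))
        c=cv2.minEnclosingCircle(top[:,:2].astype(np.float32)); print(' circ',c)
        f=(p[:,2]>.034)&(p[:,2]<.05); c=cv2.minEnclosingCircle(p[f][:,:2].astype(np.float32)); print(' flange',c, np.median(p[f],0))
        tiles.append(cv2.resize(im[s],(380,380),interpolation=cv2.INTER_CUBIC))
g=np.vstack([np.hstack(tiles[:2]),np.hstack(tiles[2:])]); g=cv2.resize(g,(600,600))
cv2.imwrite('pics/crop0.png',g[...,::-1])
E
```

```text
top 248 196 1 z pct [0.1026 0.1026 0.1026 0.1026 0.1026]
 circ ((0.5811325311660767, 0.19049401581287384), 9.999999747378752e-05)
 flange ((0.5575120449066162, 0.18678782880306244), 0.07648317515850067) [0.54584984 0.18482067 0.04182686]
top 371 205 12 z pct [0.0741 0.0766 0.079  0.0831 0.0863]
 circ ((0.528823733329773, -0.09110908210277557), 0.018086345866322517)
 flange ((0.5335095524787903, -0.10865218937397003), 0.07687805593013763) [ 0.53069811 -0.10034313  0.04212703]
scene 318 248 317 z pct [0.1005 0.1053 0.1066 0.1077 0.1091]
 circ ((0.5604408383369446, 0.19276520609855652), 0.031709782779216766)
 flange ((0.5595883727073669, 0.1955082267522812), 0.05702159181237221) [0.5814991  0.2015693  0.04086706]
scene 196 212 209 z pct [0.0768 0.0808 0.082  0.0833 0.0852]
 circ ((0.5402897000312805, -0.10536988079547882), 0.03182537108659744)
 flange ((0.5425089001655579, -0.10265948623418808), 0.058844856917858124) [ 0.56143283 -0.0876854   0.04076393]
```

View pics/crop0.png

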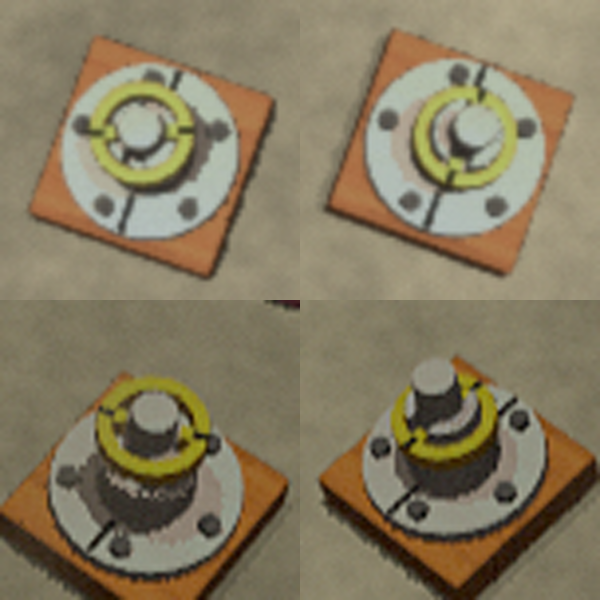

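Ring_high is on the stub at about (0.56, 0.193). By eye its marks sit about 70° clockwise of the flange lines, which disagrees with the "anticlockwise" in the text. I'll check that in rectified world-plane views.

```bash
cat >> h.py <<'E'
def proj(name,X):
    c=calibration(name); T=np.linalg.inv(c['pose']); p=X@T[:3,:3].T+T[:3,3]; f=210/np.tan(np.radians(c['fov_y'])/2)
    return np.stack([c['cx']+f*p[...,0]/p[...,2],c['cy']+f*p[...,1]/p[...,2]],-1)
def rect(name,im,cx,cy,z,half,n=300):
    # image right = world x, image up = world y
    g=np.linspace(-half,half,n); X,Y=np.meshgrid(cx+g,cy-g)
    uv=proj(name,np.stack([X,Y,np.full_like(X,z)],-1)).astype(np.float32)
    return cv2.remap(im,uv[...,0],uv[...,1],cv2.INTER_CUBIC)
E
python3 - <<'E'
from h import *
c0=(.560,.193); rows=[]
for n in ('top','scene'):
    z=np.load(n+'0.npz'); im=z['im']; r=[]
    for h,half in ((.042,.07),(.108,.04)):
        t=rect(n,im,*c0,h,half); hsv=cv2.cvtColor(t,cv2.COLOR_RGB2HSV)
        if h<.1: m=(hsv[...,1]<70)&(hsv[...,2]>110); R=.055
        else: m=(hsv[...,0]>20)&(hsv[...,0]<34)&(hsv[...,1]>120); R=.031
        nn,lab,st,_=cv2.connectedComponentsWithStats(m.astype(np.uint8)); 
        # circle of known R: score of radial outward gradient of mask
        from scipy.optimize import minimize
        if h<.1:
            sat=hsv[...,1].astype(np.float32)
        else: sat=-cv2.GaussianBlur(m.astype(np.float32)*200,(0,0),2)
        sat=cv2.GaussianBlur(sat,(0,0),2); s=299/2/half; a=np.radians(np.arange(0,360,2))
        def sc(p,R=R):
            def smp(rr): return cv2.remap(sat,(149.5+s*(p[0]+rr*np.cos(a))).astype(np.float32)[None],(149.5-s*(p[1]+rr*np.sin(a))).astype(np.float32)[None],cv2.INTER_LINEAR)[0]
            return -np.median(np.clip(smp(R+.0025)-smp(R-.0025),0,80)) - np.mean(np.clip(smp(R+.0025)-smp(R-.0025),0,80))
        g=np.arange(-.012,.0121,.0005); S=np.array([[sc((x,y)) for x in g] for y in g]); i=np.unravel_index(S.argmin(),S.shape)
        print(n,h,'centre',c0[0]+g[i[1]],c0[1]+g[i[0]],S.min())
        r.append(t)
    rows.append(np.hstack(r))
cv2.imwrite('pics/rect0.png',np.vstack(rows)[...,::-1])
from scipy.spatial.transform import Rotation as Ro
o=ctrl.get_obs(); q=o['tool_rot']; print(Ro.from_quat([*q[1:],q[0]]).as_matrix().round(3), o['ft_force'],o['opening'])
E
```

```text
top 0.042 centre 0.5575000000000001 0.191 -159.67755
top 0.108 centre 0.5575000000000001 0.1905 -151.3045
scene 0.042 centre 0.562 0.194 -144.44217
scene 0.108 centre 0.56 0.1945 -159.62692
[[-0.     0.923  0.384]
 [ 0.002  0.384 -0.923]
 [-1.     0.    -0.002]] [-0.40771558 -0.95435005 -0.4116088 ] 1.0021315450440167
```

View pics/rect0.png

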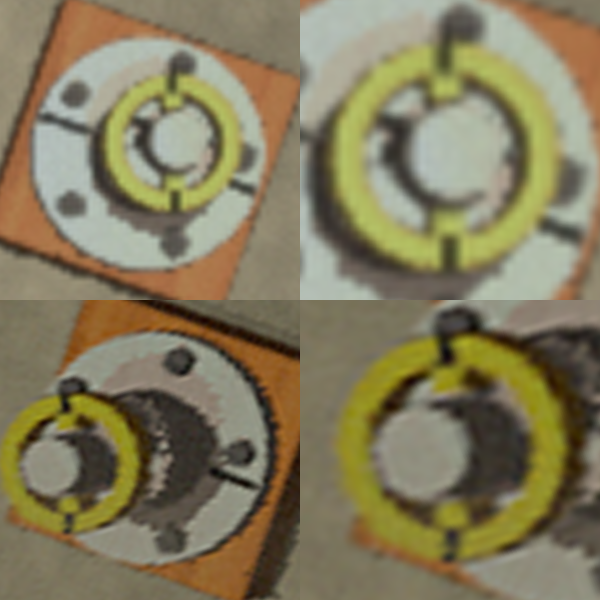

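Both rectified views agree. The keyway line lies at −19° in world and the ring's tabs at about +90°, so the ring must turn about 71° anticlockwise, or 109° clockwise. I'm going with the images over the text. Moving over the ring now.

>>> apply_moves:
  targets:
    - [[0, 0, 0, 0, 0.0369, -0.0367, 0.087], [0, 0, 0, 0, 0.0369, -0.0367, 0.087], [0, 0, 0, 0, 0.0369, -0.0367, 0.087], [0, 0, 0, 0, 0.0369, -0.0367, 0.087], [0, 0, 0, 0, 0.0369, -0.0367, 0.087], [0, 0, 0, 0, 0.0369, -0.0367, 0.087], [0, 0, 0, 0, 0.0369, -0.0367, 0.087], [0, 0, 0, 0, 0.0369, -0.0367, 0.087]]

```text
t: 1.1
position: [0.4001, -0.1911, 0.2414]
tool_rot: [0.588, 0.393, 0.588, -0.393]
ft_force: [0.6, 0.9, -0.1]
opening: 1.001
```

>>> apply_moves:
  targets:
    - [[0, 0, 0, 0, 0.0369, -0.0367, 0.087], [0, 0, 0, 0, 0.0369, -0.0367, 0.087], [0, 0, 0, 0, 0.0369, -0.0367, 0.087], [0, 0, 0, 0, 0.0369, -0.0367, 0.087], [0, 0, 0, 0, 0.0369, -0.0367, 0.087], [0, 0, 0, 0, 0.0369, -0.0367, 0.087], [0, 0, 0, 0, 0.0369, -0.0367, 0.087], [0, 0, 0, 0, 0.0369, -0.0367, 0.087]]

```text
t: 2.1
position: [0.5599, 0.1933, 0.2411]
tool_rot: [0.588, 0.392, 0.588, -0.393]
ft_force: [2.3, 0.4, -0.2]
opening: 1.001
```

```bash
cat > st.py <<'E'
from h import *
import sys
from scipy.spatial.transform import Rotation as Ro
o=ctrl.get_obs(); q=o['tool_rot']; M=Ro.from_quat([*q[1:],q[0]]).as_matrix(); print('t',o['t'],'p',o['position'].round(4),'jawyaw',np.degrees(np.arctan2(M[1,2],M[0,2])).round(1),'q',np.round(o['joint_positions'],2),'F',np.round(o['ft_force'],1),'open',round(float(o['opening']),3))
print(M.round(3).tolist())
if len(sys.argv)>1: print('tool shift',(M.T@(np.array(list(map(float,sys.argv[1:4])))-o['position'])).round(4))
E
python3 st.py .559 .1925 .106
```

```text
t 2.1 p [0.5599 0.1933 0.2411] jawyaw -67.4 q [ 0.14  0.48  1.52 -0.    1.14  1.32] F [ 2.3  0.4 -0.2] open 1.001
[[-0.001, 0.923, 0.384], [-0.0, 0.384, -0.923], [-1.0, -0.001, 0.0]]
tool shift [ 0.1351 -0.0011  0.0004]
```

>>> apply_moves:
  targets:
    - [[0, 0, 0, 0.03, -0.001, 0, 0.087], [0, 0, 0, 0.03, 0, 0, 0.087], [0, 0, 0, 0.03, 0, 0, 0.087], [0, 0, 0, 0.025, 0, 0, 0.087], [0, 0, 0, 0.02, 0, 0, 0.087], [0, 0, 0, 0, 0, 0, 0.087], [0, 0, 0, 0, 0, 0, 0.087], [0, 0, 0, 0, 0, 0, 0.087]]

```text
t: 3.1
position: [0.5595, 0.1914, 0.1076]
tool_rot: [0.589, 0.393, 0.588, -0.392]
ft_force: [0.7, 0.0, 0.2]
opening: 1.001
```

```bash
python3 st.py .559 .1925 .106; python3 - <<'E'
from h import *
im,d=get_image('scene'); a=cv2.resize(im[170:310,240:400],(640,560),interpolation=cv2.INTER_CUBIC); cv2.imwrite('pics/s1.png',a[...,::-1])
E
```

```text
t 3.1 p [0.5595 0.1914 0.1076] jawyaw -67.4 q [ 0.14  0.66  1.63 -0.    0.85  1.32] F [0.7 0.  0.2] open 1.001
[[0.002, 0.923, 0.384], [0.0, 0.384, -0.923], [-1.0, 0.002, 0.001]]
tool shift [ 0.0016 -0.0001 -0.0012]
```

View pics/s1.png

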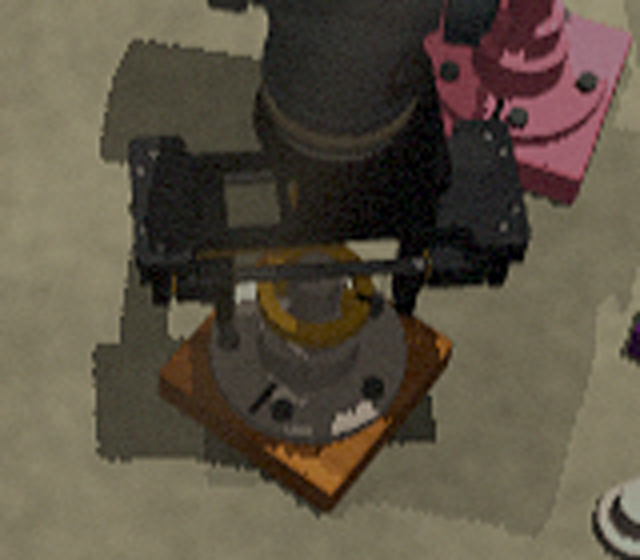

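The fingers straddle the ring at (315,290) with room on both sides. Closing.

>>> apply_moves:
  targets:
    - [[0, 0, 0, 0.001, 0, 0, 0.05], [0, 0, 0, 0, 0, 0, 0.05], [0, 0, 0, 0, 0, 0, 0.05], [0, 0, 0, 0, 0, 0, 0.05], [0, 0, 0, 0, 0, 0, 0.05], [0, 0, 0, 0, 0, 0, 0.05], [0, 0, 0, 0, 0, 0, 0.05], [0, 0, 0, 0, 0, 0, 0.05]]

```text
t: 4.15
position: [0.5588, 0.1913, 0.1056]
tool_rot: [0.588, 0.393, 0.588, -0.393]
ft_force: [0.1, 0.3, 0.5]
opening: 0.712
```

```bash
python3 st.py .559 .1925 .106
```

```text
t 4.15 p [0.5588 0.1913 0.1056] jawyaw -67.4 q [0.14 0.66 1.63 0.   0.85 1.32] F [0.1 0.3 0.5] open 0.712
[[0.0, 0.923, 0.384], [0.0, 0.384, -0.923], [-1.0, 0.0, -0.0]]
tool shift [-0.0004  0.0006 -0.001 ]
```

Gripped (0.712 × 87 mm = 62 mm) with no side load. Lifting 1 mm and turning 71° anticlockwise, which is −x in the tool frame.

>>> apply_moves:
  targets:
    - [[0, 0, 0, -0.001, 0, 0, 0.05], [-10, 0, 0, 0, 0, 0, 0.05], [-10, 0, 0, 0, 0, 0, 0.05], [-10.5, 0, 0, 0, 0, 0, 0.05], [-10.5, 0, 0, 0, 0, 0, 0.05], [-10, 0, 0, 0, 0, 0, 0.05], [-10, 0, 0, 0, 0, 0, 0.05], [-10, 0, 0, 0, 0, 0, 0.05]]

```text
t: 5.15
position: [0.5584, 0.1912, 0.1059]
tool_rot: [0.706, -0.024, 0.707, 0.024]
ft_force: [-0.1, -0.3, -3.0]
opening: 0.708
```

```bash
python3 st.py .559 .1925 .106; python3 - <<'E'
from h import *
L=[]
for n in ('scene','top'):
    im,d=get_image(n); L.append(rect(n,im,.559,.1925,.108,.05,400))
cv2.imwrite('pics/s2.png',np.hstack(L)[...,::-1])
E
```

```text
t 5.15 p [0.5584 0.1912 0.1059] jawyaw 3.9 q [ 0.14  0.66  1.63 -0.    0.85  0.07] F [-0.1 -0.3 -3. ] open 0.708
[[-0.001, -0.068, 0.998], [-0.0, 0.998, 0.068], [-1.0, -0.0, -0.001]]
tool shift [-0.0001  0.0013  0.0007]
```

View pics/s2.png

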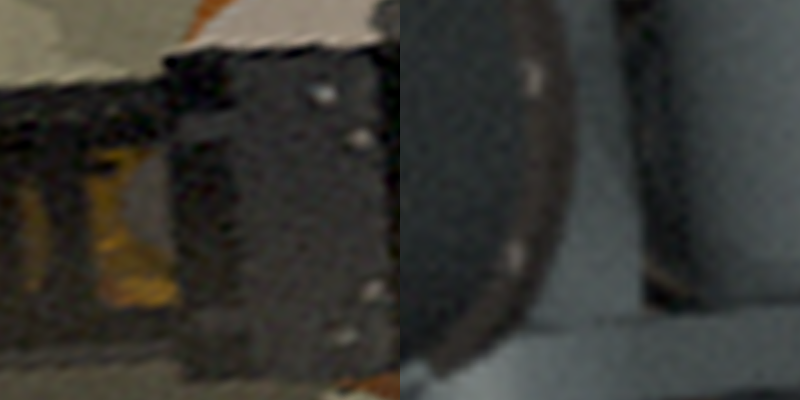

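The gripper hides the ring in both views, so I'll rely on force. Fz of −3 N means the ring's weight is carried. Lowering gently to probe.

>>> apply_moves:
  targets:
    - [[0, 0, 0, 0.001, 0, 0, 0.05], [0, 0, 0, 0.001, 0, 0, 0.05], [0, 0, 0, 0.001, 0, 0, 0.05], [0, 0, 0, 0.001, 0, 0, 0.05], [0, 0, 0, 0.001, 0, 0, 0.05], [0, 0, 0, 0.001, 0, 0, 0.05], [0, 0, 0, 0, 0, 0, 0.05], [0, 0, 0, 0, 0, 0, 0.05]]

```text
t: 6.25
position: [0.5588, 0.1913, 0.1006]
tool_rot: [0.707, -0.022, 0.707, 0.022]
ft_force: [0.2, 0.3, -3.2]
opening: 0.707
```

```bash
python3 st.py
```

```text
t 6.25 p [0.5588 0.1913 0.1006] jawyaw 3.6 q [ 0.14  0.67  1.63 -0.    0.84  0.08] F [ 0.2  0.3 -3.2] open 0.707
[[-0.0, -0.062, 0.998], [-0.0, 0.998, 0.062], [-1.0, -0.0, -0.0]]
```

It is in the keyways with no contact force. Lowering the rest, which is about 19 mm.

>>> apply_moves:
  targets:
    - [[0, 0, 0, 0.003, 0, 0, 0.05], [0, 0, 0, 0.003, 0, 0, 0.05], [0, 0, 0, 0.003, 0, 0, 0.05], [0, 0, 0, 0.003, 0, 0, 0.05], [0, 0, 0, 0.003, 0, 0, 0.05], [0, 0, 0, 0.002, 0, 0, 0.05], [0, 0, 0, 0.001, 0, 0, 0.05], [0, 0, 0, 0.0, 0, 0, 0.05]]

```text
t: 7.25
position: [0.5588, 0.1913, 0.0825]
tool_rot: [0.707, -0.022, 0.707, 0.022]
ft_force: [0.0, -0.7, -1.7]
opening: 0.71
```

```bash
python3 st.py
```

```text
t 7.25 p [0.5588 0.1913 0.0825] jawyaw 3.6 q [0.14 0.7  1.64 0.   0.8  0.08] F [ 0.  -0.7 -1.7] open 0.71
[[-0.0, -0.062, 0.998], [-0.0, 0.998, 0.062], [-1.0, 0.0, -0.0]]
```

>>> apply_moves:
  targets:
    - [[0, 0, 0, 0.001, 0, 0, 0.05], [0, 0, 0, 0, 0, 0, 0.05], [0, 0, 0, 0, 0, 0, 0.087], [0, 0, 0, 0, 0, 0, 0.087], [0, 0, 0, 0, 0, 0, 0.087], [0, 0, 0, 0, 0, 0, 0.087], [0, 0, 0, 0, 0, 0, 0.087], [0, 0, 0, 0, 0, 0, 0.087]]

```text
t: 8.25
position: [0.5588, 0.1913, 0.0815]
tool_rot: [0.707, -0.022, 0.707, 0.022]
ft_force: [-0.2, -1.0, -0.1]
opening: 0.997
```

```bash
python3 st.py
```

```text
t 8.25 p [0.5588 0.1913 0.0815] jawyaw 3.6 q [0.14 0.7  1.64 0.   0.8  0.08] F [-0.2 -1.  -0.1] open 0.997
[[-0.0, -0.062, 0.998], [0.0, 0.998, 0.062], [-1.0, 0.0, -0.0]]
```

>>> apply_moves:
  targets:
    - [[0, 0, 0, -0.02, 0, 0, 0.087], [0, 0, 0, -0.05, 0, 0, 0.087], [0, 0, 0, -0.05, 0, 0, 0.087], [0, 0, 0, -0.05, 0, 0, 0.087], [0, 0, 0, 0, 0.055, 0, 0.087], [0, 0, 0, 0, 0.06, 0, 0.087], [0, 0, 0, 0, 0.06, 0, 0.087], [0, 0, 0, 0, 0.055, 0, 0.087]]

```text
t: 9.25
position: [0.544, 0.4228, 0.2516]
tool_rot: [0.707, -0.022, 0.707, 0.022]
ft_force: [0.3, 0.2, -0.3]
opening: 1.006
```

```bash
python3 st.py; python3 - <<'E'
from h import *
L=[]
for n in ('scene','top'):
    im,d=get_image(n); P=pts(n,d); hsv=cv2.cvtColor(im,cv2.COLOR_RGB2HSV)
    L.append(rect(n,im,.559,.1925,.084,.05,400))
    for c in ((.559,.192),(.54,-.105)):
        m=(hsv[...,0]>20)&(hsv[...,0]<34)&(hsv[...,1]>(110 if n=='scene' else 60))&(P[...,2]>.06)&(P[...,2]<.12)&(np.hypot(P[...,0]-c[0],P[...,1]-c[1])<.04)
        q=P[m]; 
        if len(q)<20: print(n,len(q)); continue
        t=q[q[:,2]>np.median(q[:,2])-.005]; A=np.c_[t[:,:2]-t[:,:2].mean(0),np.ones(len(t))]; co=np.linalg.lstsq(A,t[:,2],rcond=None)[0]
        print(n,c,len(q),'z',np.percentile(q[:,2],[25,50,75,95]).round(4),'circ',cv2.minEnclosingCircle(t[:,:2].astype(np.float32)),'tilt',np.hypot(*co[:2]))
cv2.imwrite('pics/s3.png',np.hstack(L)[...,::-1])
E
```

```text
t 9.25 p [0.544  0.4228 0.2516] jawyaw 3.6 q [ 0.5   0.61  1.25 -0.    1.29  0.44] F [ 0.3  0.2 -0.3] open 1.006
[[0.0, -0.062, 0.998], [0.0, 0.998, 0.062], [-1.0, 0.0, 0.0]]
scene (0.559, 0.192) 248 z [0.0812 0.0825 0.0838 0.0858] circ ((0.5605120062828064, 0.19380103051662445), 0.030945971608161926) tilt 0.009595759091038209
scene (0.54, -0.105) 219 z [0.0807 0.0821 0.0835 0.0854] circ ((0.5408552289009094, -0.10556338727474213), 0.031996842473745346) tilt 0.00922441314722975
top (0.559, 0.192) 289 z [0.0812 0.0834 0.0852 0.0875] circ ((0.559218168258667, 0.1912800520658493), 0.031174762174487114) tilt 0.01606811695703752
top (0.54, -0.105) 294 z [0.0812 0.0835 0.0853 0.0879] circ ((0.5393424034118652, -0.1093059554696083), 0.03139541298151016) tilt 0.020606812071137064
```

View pics/s3.png

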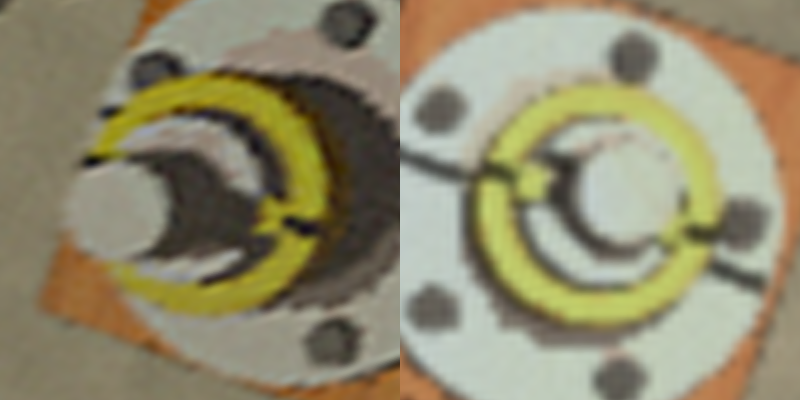

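The ring is down around its axle. Its marks, at about (490,170) and (705,235) in the right half, line up with the flange lines. Its top is at the same height as the home ring's and it is level, so I'm handing in.

```bash
python3 -c "
from bench import job_done; print(job_done())"
```

```text
the job is handed in; nothing more can be done
None
```

I gripped ring_high, turned it 71° anticlockwise, lowered it about 24 mm onto the shoulder, released it and backed the arm clear. The job was handed in at about 9.4 s.

**Last checks**
- **Height and level:** the ring's top measures 82.5 mm in the scene view and 83.4 mm in the top view. That matches ring_home to within 0.4 mm, and both rings read level to about 1°.
- **Alignment:** the ring's tab marks line up with the flange's keyway lines by eye. It slid down with no contact force.
- **Ring_home:** its measured centre, from the scene view, is unchanged to within 1 mm. It was not touched.

**What disagreed**
- **Turn direction:** the task says the tabs start 37 to 78° anticlockwise of the keyways. Both cameras showed them about 71° clockwise, which is the same as 109° anticlockwise. I followed the images, and the ring dropped home.
- **Camera offset:** the two cameras differed by about 2 to 4 mm in horizontal position. I used the average.
- **View during the turn:** the gripper hid the ring from both cameras, so I relied on the force reading for that part.

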